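# Make up two fitting kits from the bench stock

## Robot

A 7-joint arm with a two-finger parallel gripper is mounted at the origin on a cart in front of the work surface, level with it; the furniture and walls round the work are solid. World frame = base frame: x ahead of the robot, y to its left, z up, the work surface at z = 0. Lengths are in m, angles in rad, forces in N, time in s.
With the tool pointing down it reaches from about 0.4 to 0.85 m from the base axis. Payload 10.4 kg.
Tool frame: the origin (TCP) lies on the centre line of the jaws, within the pads' length; the fingertips stand 11 mm ahead of it and the grasp point (between the pads) lies 8 mm behind it (tip_reach is the distance from the TCP to the fingertips, in m); z points along the fingers, y is the line along which they close (so a half turn about z gives the same grasp; the last joint's range is limited). The gripper opens to 85 mm and grips with 20 to 120 N. Pads are 22 mm wide; open, the fingers measure 114 mm over their backs; the gripper's body (76 mm by 85 mm) begins 54 mm behind the grasp point. The pads swing forward as they close: fully open they stand 13 mm farther back than shut.
Start: joints at [1.319, 0.332, -0.065, 1.46, 0.022, 1.35, -0.088], TCP at [0.142, -0.609, 0.242] pointing down, gripper open.
Joint ranges: [-2.6, 2.6], [-0.5, 2.12], [-1.47, 1.34], [0.16, 2.42], [-1.27, 4.41], [0.06, 2.06], [-2.6, 2.6]. Speed limits (rad/s): [2.22, 2.22, 2.79, 2.79, 3.14, 3.14, 3.14].

## Interface

Orientations are given as a unit quaternion [x, y, z, w].
In Python, from workcell import get_obs, camera, hand_in, tip_reach gives the robot as it stands. The module is installed in compiled form; this text tells all that it offers.
- The arm moves only by the tool move_arm, never from a script. Its argument "plan" is a list of rows, each an object with "delta_pos": the shift along the tool's x, y, z in normalised numbers (1 is 1 m), a list of three; "turn": the turn, a rotation vector about the tool's x, y, z in a scale on which 1.0 is 2 pi rad, a list of three; "fingers": the closure, from 0 (fully open) to 1 (shut). A call has 1 to 12 rows; each row is the pose to reach, as a shift and turn from the pose commanded when the call began, along the tool's axes at that moment; what a row does not reach only later rows make up. A row lasts 1/8 s, in which the tool goes at most 62.5 mm and 10.7 degrees, less where a joint would pass 70% of its speed; a pose out of reach is approached as far as the arm can. A call with a gripper value outside its range is refused whole. The fingers move at their own pace and stop on an object; "force" is the grip in N (left out, the last holds). Time passes only in rows, so rows that repeat a pose let the fingers close. It gives the time, the measured TCP pose, the force, the opening and the grip force at its end, in the units of the state.
- get_obs(): the state, without advancing time (a new reading comes with each control period).
- camera(name): name is "scene" or "side" or "wrist"; returns a dict with "color" (420x560x3 uint8, red, green, blue), "range_z" (420x560 float32, m along the optical axis (not along the pixel's ray), 0 where there is no reading), "fx", "fy", "cx", "cy" (pixels), "k1" (the pictures are not rectified: a ray, as slopes to the right and down, at radius r is drawn at 1 + k1 r^2 times it, then the intrinsics apply), "R" (3x3) and "t" (3): a world point X has camera coordinates R X + t; the wrist camera has in their place "tool_from_camera" (4x4, takes a point from camera to tool coordinates, whose origin is the TCP and whose axes are the flange's). Camera axes: x right, y down, z forward; pixel columns grow to the right and rows downward; lengths in m; the calibration is good to about 2 mm. A picture is of the moment at which its call begins: read the wrist's pose just before it.
- hand_in(): hands the job in; it is judged then, once.
The state is a dict: "clock": time; "joint_pos": joint angles; "joint_velocities": joint speeds; "tau": joint torques, N m; "position": TCP position; "ee_rot": TCP orientation; "ft_force": force on the tool from outside, world axes, zero at the start; "torque": the same for the moment, N m; "grip_width": opening from 0.0 (shut) to 1.0 (fully open); "grasp_force": force on a finger pad.
Only numpy, scipy, OpenCV 4.12 (cv2) and the standard library are available. Lean on these libraries where they do the work, as an engineer would, in place of code of your own. Each camera call takes 0.05 s, during which the arm holds its last target. There are 200 camera calls.

## Task

Make up the two fitting kits. In the blue tray, click the small socket (white band) onto the small clip and the large socket (green band) onto the large clip, pressed fully home, and lay the blue stubby screwdriver flat in the tool bay along the tray; in the orange tray, click the medium socket (yellow band) fully home onto its clip and lay the ring spanner flat in the bay along the tray. Leave the long yellow screwdriver where it lies.

Things in the scene. Friction and masses are not known exactly. Their poses are not given: they have to be found in the camera images.
- blue_tray: Blue kit tray, fixed, 160 (x) x 220 (y) x 17 mm. Origin: centre of underside; y lengthwise. In front a tool bay, 97 mm wide, middle line x = -30 mm, black floor 5 mm above the underside. Behind it a rail with two upright spring clips: small at x +44, y -45 mm (36 mm seat disc, white ring), large at x +44, y +45 (52 mm disc, green ring); their seats are 17 mm above the tray's underside.
- orange_tray: Orange kit tray like the blue one, with one clip at x +44, y 0 mm (43 mm disc, yellow ring). Every clip: on the seat a stud 15 mm thick, 28 mm high, tapered tip, two side leaf springs bulging to 23 mm. A socket set over the stud stops on the springs 11 mm above the seat; pushing it down with 8 to 15 N (grip firmly) clicks it home on the seat.
- socket_small: Smallest of three steel sockets, standing upright, hex mouth up: 32 mm diameter, 46 mm high, white band and top rim, 0.08 to 0.16 kg. Origin: centre of underside; z up. The underside has a round 20 mm bore that goes over a clip's stud.
- socket_medium: Middle steel socket, standing upright, hex mouth up: 39 mm diameter, 54 mm high, yellow band and top rim, 0.12 to 0.22 kg. Origin: centre of underside; z up; round 20 mm bore below.
- socket_large: Largest steel socket, standing upright, hex mouth up: 48 mm diameter, 62 mm high, green band and top rim, 0.17 to 0.31 kg. Origin: centre of underside; z up; round 20 mm bore below.
- stubby_driver: Short screwdriver with a blue fluted handle, lying flat, 155 mm long (along its y), 28 mm wide and 27 mm high at the handle, 0.09 kg. Origin: middle of its length, at its underside. The handle reaches from y = -20 to +78 mm (grasp it near y = +30 mm, across x), the thin blade points to -y.
- ring_spanner: Grey ring spanner lying flat, 143 mm long (along its y), rings 23 mm wide, shank 12 mm wide between y = -48 and +48 mm, 9 mm thick, 0.11 kg. Origin: middle of its length, at its underside; grasp the shank across x.
- yellow_driver: Long screwdriver with a yellow handle, 235 mm along its y, 27 mm high; not part of the kits, to be left where it lies. Origin: middle of its length, at its underside.
There are look-alikes about, which are no part of the job. What is shaped like the socket_large but pink is not meant.

How it is judged:
By the outcome, as a careful person would: the job done as asked, in the order asked, and still so for the second after the job is handed in, with the robot touching nothing.
It also fails if it takes over 115 s, if anything falls off the work surface, if the arm or the gripper's body presses on something with over 40 N, if the wrist force passes 120 N, or if a joint passes its speed limit or range.

## Working session

There is one attempt and no reset: what is moved stays moved. The work goes in short steps, Python scripts to look and compute and a tool call to move; the robot and the scene stay as the last step left them, time stands still between calls to the robot, and variables do not carry over. Pictures are saved under pics/ and viewed, at most 14 in all, crops included, and the job is handed in when it is done.

Besides the shell and the picture viewer there is one more tool, called after "Emit:" as a command line: name --argument value ..., lists and objects as JSON in quotes. move_arm: Moves the arm, as the interface text tells. Its arguments: {"type":"object","properties":{"plan":{"type":"array","items":{"type":"object","properties":{"delta_pos":{"type":"array","items":{"type":"number"}},"turn":{"type":"array","items":{"type":"number"}},"fingers":{"type":"number"}}}},"force":{"type":"number"}},"required":["plan"]}

```bash
mkdir -p pics; cat > h.py <<'E'
import numpy as np, cv2
from workcell import get_obs, camera, tip_reach
from scipy.spatial.transform import Rotation as Ro
def cloud(c,o=None):
    h,w=c["range_z"].shape
    v,u=np.mgrid[:h,:w].astype(float)
    xd=(u-c["cx"])/c["fx"]; yd=(v-c["cy"])/c["fy"]
    x,y=xd.copy(),yd.copy()
    for _ in range(15):
        s=1+c["k1"]*(x*x+y*y); x=xd/s; y=yd/s
    z=c["range_z"].astype(float)
    P=np.stack([x*z,y*z,z],-1)
    if "R" in c: W=(P-c["t"])@np.asarray(c["R"])
    else:
        T=np.asarray(c["tool_from_camera"]); P=P@T[:3,:3].T+T[:3,3]
        W=P@Ro.from_quat(o["ee_rot"]).as_matrix().T+o["position"]
    W[z==0]=np.nan
    return W
def save(n,a): cv2.imwrite("pics/"+n,cv2.cvtColor(a,cv2.COLOR_RGB2BGR))
E
python3 - <<'E'
from h import *
o=get_obs(); print(o, tip_reach if not callable(tip_reach) else tip_reach())
for n in ("scene","side"):
    c=camera(n); save(n+"0.png",c["color"]); W=cloud(c); np.savez(n+"0.npz",W=W,c=c["color"])
    print(n,np.asarray(c["R"]).round(2).tolist(),c["t"],c["fx"],c["k1"])
E
```

```text
{'clock': 0.0, 'joint_pos': array([ 1.31936638,  0.33286195, -0.06472175,  1.46095549,  0.0216007 ,
        1.34990043, -0.08849142]), 'joint_velocities': array([-1.02499140e-03, -2.54360484e-03,  1.29299286e-03,  5.73511201e-05,
        1.37038842e-03, -7.00871495e-04,  1.01064816e-03]), 'tau': array([ 6.52849958e-04, -6.25444365e+01,  4.94267140e-02, -3.91604269e+01,
        1.62581610e-02,  9.91459878e-03, -5.28845192e-05]), 'position': array([ 0.14169796, -0.60834868,  0.24151541]), 'ee_rot': array([ 9.93458602e-01,  1.14190608e-01, -1.11766820e-04, -7.05963544e-04]), 'ft_force': array([ 0.8186295 , -0.37502028,  1.28100963]), 'torque': array([0.01103198, 0.0886572 , 0.00477333]), 'grasp_force': 0.0, 'grip_width': 1.001253258155942} 0.011
scene [[-0.87, -0.5, -0.02], [-0.22, 0.42, -0.88], [0.45, -0.76, -0.47]] [0.49789907 0.11549127 0.77127731] 379.0696998029025 -0.09326704317836032
side [[-0.97, -0.25, 0.01], [-0.2, 0.74, -0.65], [0.15, -0.63, -0.76]] [0.51506809 0.07398828 1.2830136 ] 531.7232783740027 -0.09961700604892403
```

View pics/scene0.png

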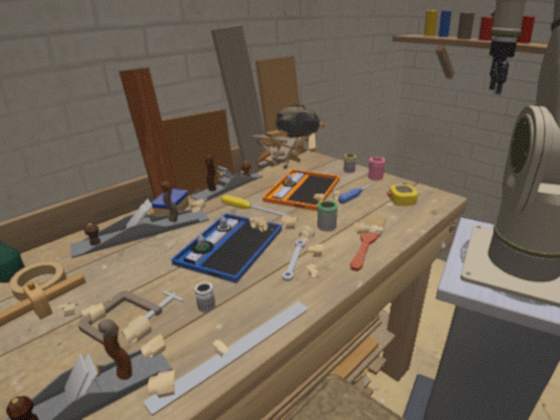

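View pics/side0.png

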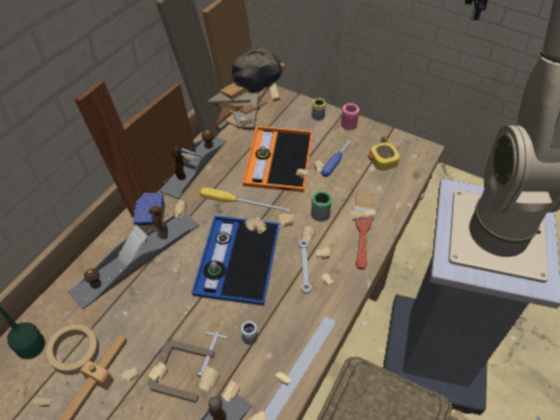

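Side view: the orange tray is at (280,158), blue tray (237,258), small socket (249,332), large socket (321,205), medium (319,108) with the pink look-alike at (350,115), stubby (335,162), spanner (306,265) and yellow driver (240,200).

```bash
python3 - <<'E'
from h import *
d=np.load("side0.npz"); W=d["W"]; C=d["c"]
for n,(u,v) in dict(orange=(280,158),blue=(237,258),small=(249,332),large=(321,205),med=(319,108),stub=(335,162),span=(306,265),yel=(215,196),chip=(302,172),chip2=(257,225)).items():
    print(n,W[v,u].round(3))
x0,x1,y0,y1=0.25,0.85,-0.5,0.45
# ortho: up = +x, left = +y ; 1mm/px; combine both cameras, z-buffer
H,Wd=600,950
im=np.zeros((H,Wd,3),np.uint8); zb=np.full((H,Wd),-1.)
for f in ("scene0","side0"):
    e=np.load(f+".npz"); W=e["W"]; C=e["c"]
    if f=="scene0": continue
    S=4
    Wb=cv2.resize(W,None,fx=S,fy=S,interpolation=cv2.INTER_LINEAR); Cb=cv2.resize(C,None,fx=S,fy=S)
    P=Wb.reshape(-1,3); c=Cb.reshape(-1,3); m=np.isfinite(P).all(1)&(P[:,2]<0.1)&(P[:,2]>-.02); P=P[m];c=c[m]
    r=((x1-P[:,0])*1000).astype(int); q=((y1-P[:,1])*1000).astype(int)
    k=(r>=0)&(r<H)&(q>=0)&(q<Wd); r,q,P,c=r[k],q[k],P[k],c[k]
    i=np.argsort(P[:,2]); im[r[i],q[i]]=c[i]
save("ortho_side.png",cv2.resize(im,(792,500)))
E
```

```text
orange [ 0.583 -0.113  0.003]
blue [0.594 0.231 0.005]
small [0.512 0.403 0.005]
large [0.433 0.072 0.062]
med [ 0.517 -0.296  0.046]
stub [ 0.434 -0.118  0.022]
span [0.435 0.21  0.007]
yel [0.7   0.077 0.021]
chip [ 0.51  -0.06   0.022]
chip2 [0.572 0.141 0.026]
```

View pics/ortho_side.png

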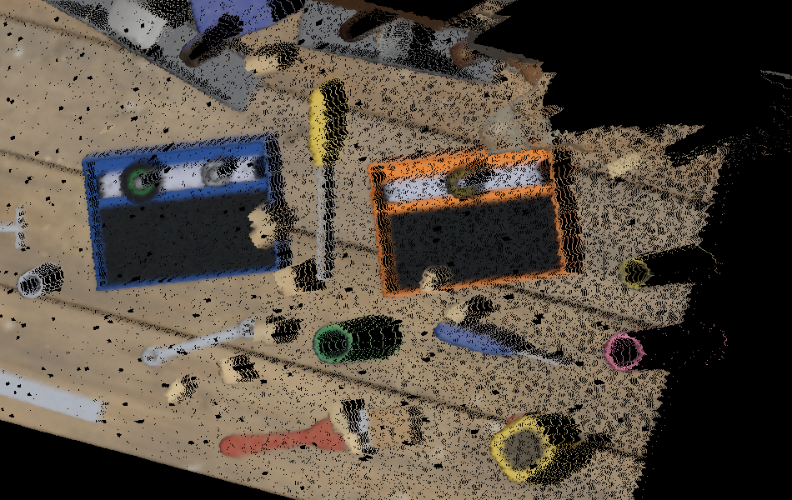

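The ortho view (0.833 px/mm) shows both trays turned a few degrees. A chip lies on the blue tray's right end (265,225), another on the orange front edge (432,278), and others lie beside the spanner's end, the stubby and the yellow driver's blade.

```bash
cat > meas.py <<'E'
from h import *
from scipy.optimize import least_squares
def hsv(C): return cv2.cvtColor(C,cv2.COLOR_RGB2HSV)
def box(W,lo,hi): return np.isfinite(W).all(-1)&(W>np.array(lo)).all(-1)&(W<np.array(hi)).all(-1)
def circ(P,r=None):
    f=lambda p:np.hypot(P[:,0]-p[0],P[:,1]-p[1])-p[2]
    return least_squares(f,[*P[:,:2].mean(0),.018],loss="soft_l1",f_scale=.001).x
E
python3 - <<'E'
from meas import *
for f in ("side0","scene0"):
    d=np.load(f+".npz"); W=d["W"]; C=d["c"]; h=hsv(C); print(f)
    surf=box(W,[.3,-.3,-.01],[.5,.3,.008]); print("table z",np.median(W[surf][:,2]).round(4))
    for n,h0,h1,lo,hi in (("blue",100,125,[.48,.1,.008],[.72,.37,.03]),("orange",4,18,[.48,-.27,.008],[.72,.02,.03])):
        m=box(W,lo,hi)&(h[...,0]>=h0)&(h[...,0]<=h1)&(h[...,1]>150)&(h[...,2]>60)
        lab=cv2.connectedComponentsWithStats(m.astype(np.uint8))[2]
        P=W[m].astype(np.float32); 
        (c,s,a)=cv2.minAreaRect(P[:,:2].copy()); print(n,m.sum(),np.round(c,4),np.round(s,4),a,"z",np.percentile(P[:,2],[50,95]).round(4))
    for n,c,H in (("small",(.51,.40),.046),("med",(.51,-.29),.054),("large",(.434,.055),.062)):
        m=box(W,[c[0]-.05,c[1]-.05,H-.006],[c[0]+.05,c[1]+.05,H+.006]); P=W[m]; print(n,m.sum(),circ(P).round(4),np.median(P[:,2]).round(4))
    for n,h0,h1,c in (("stub",100,125,(.43,-.12)),):
        m=box(W,[c[0]-.07,c[1]-.09,.005],[c[0]+.07,c[1]+.09,.04])&(h[...,0]>=h0)&(h[...,0]<=h1)&(h[...,1]>100)
        (c,s,a)=cv2.minAreaRect(W[m][:,:2].astype(np.float32)); print(n,m.sum(),c,s,a,W[m][:,2].max())
    m=box(W,[.37,.12,.004],[.50,.31,.02])&(h[...,1]<60); P=W[m]
    (c,s,a)=cv2.minAreaRect(P[:,:2].astype(np.float32)); print("span",m.sum(),c,s,a)
    i=[P[:,1].argmin(),P[:,1].argmax()];print(P[i].round(3).tolist())
    A=W[box(W,[.48,-.3,.03],[.9,.4,.2])]; print("tall", len(A))
E
```

```text
side0
table z -0.0006
blue 497 [0.5921 0.2336] [0.1576 0.2226] 6.263920783996582 z [0.0147 0.0183]
orange 500 [ 0.587  -0.1096] [0.1616 0.2277] 7.241523742675781 z [0.0145 0.0187]
small 120 [0.5074 0.4138 0.0138] 0.0445
med 74 [ 0.5225 -0.3114  0.0165] 0.0524
large 158 [0.4378 0.0512 0.0206] 0.0604
stub 141 (0.43884140253067017, -0.11469613015651703) (0.09347222745418549, 0.019085213541984558) 73.57933044433594 0.030435495797898608
span 295 (0.44012579321861267, 0.21060693264007568) (0.02175181731581688, 0.146964892745018) 16.10442352294922
[[0.452, 0.138, 0.007], [0.419, 0.281, 0.01]]
tall 12878
scene0
table z -0.0003
blue 213 [0.5877 0.2348] [0.1599 0.2181] 6.442892551422119 z [0.0145 0.0168]
orange 408 [ 0.5821 -0.1101] [0.1609 0.2251] 6.918559551239014 z [0.0134 0.0169]
small 133 [0.5038 0.4145 0.0136] 0.044
med 44 [ 0.5178 -0.312   0.0173] 0.0509
large 142 [0.4329 0.0519 0.0207] 0.0607
stub 74 (0.4309762716293335, -0.10893160104751587) (0.0828067809343338, 0.01206634659320116) 67.70328521728516 0.02553559903669956
span 289 (0.4358659088611603, 0.2087286412715912) (0.022346651181578636, 0.15033745765686035) 16.267820358276367
[[0.453, 0.135, 0.006], [0.412, 0.28, 0.009]]
tall 11082
```

```bash
cat > go.py <<'E'
import sys
from h import *
def go(*ts):
    o=get_obs(); R=Ro.from_quat(o["ee_rot"]); p=o["position"]; M=R.as_matrix()
    print("t",o["clock"].__round__(2),"pos",p.round(4),"yaw",round(np.arctan2(M[1,0],M[0,0]),4),"tilt",M[:2,2].round(4),"q",o["joint_pos"].round(2),"F",o["ft_force"].round(1),"grip",round(o["grip_width"],3),round(o["grasp_force"],1))
    for x,y,z,w in ts:
        T=Ro.from_euler("z",w)*Ro.from_euler("x",np.pi)
        print((x,y,z,w),"d",(M.T@(np.array([x,y,z])-p)).round(4).tolist(),"turn",(R.inv()*T).as_rotvec().round(3).tolist())
if __name__=="__main__":
    a=list(map(float,sys.argv[1:])); go(*[a[i:i+4] for i in range(0,len(a),4)])
E
python3 go.py .45 -.3 .3 .11 .55 -.1 .3 .11  .55 .15 .3 .11 .52 .33 .3 .11
```

```text
t 0.1 pos [ 0.1417 -0.6084  0.2416] yaw 0.2288 tilt [-0.0003  0.0012] q [ 1.32  0.33 -0.06  1.46  0.02  1.35 -0.09] F [ 0.4 -0.3 -1. ] grip 1.001 0.0
(0.45, -0.3, 0.3, 0.11) d [0.3702, -0.2305, -0.0581] turn [-0.001, 0.0, 0.119]
(0.55, -0.1, 0.3, 0.11) d [0.513, -0.4026, -0.0579] turn [-0.001, 0.0, 0.119]
(0.55, 0.15, 0.3, 0.11) d [0.5697, -0.6461, -0.0576] turn [-0.001, 0.0, 0.119]
(0.52, 0.33, 0.3, 0.11) d [0.5813, -0.8282, -0.0574] turn [-0.001, 0.0, 0.119]
```

The rows are not in the units I measure in: turns go in shares of 2 pi rad. I convert before sending: 0.119 rad / 6.2832 = 0.0189.

Emit:
move_arm --plan '[{"delta_pos": [0.06,-0.04,-0.02],"turn": [0,0,0.0048],"fingers": 0},{"delta_pos": [0.12,-0.075,-0.04],"turn": [0,0,0.0095],"fingers": 0},{"delta_pos": [0.17,-0.11,-0.058],"turn": [0,0,0.0189],"fingers": 0},{"delta_pos": [0.22,-0.14,-0.058],"turn": [0,0,0.0189],"fingers": 0},{"delta_pos": [0.27,-0.17,-0.058],"turn": [0,0,0.0189],"fingers": 0},{"delta_pos": [0.32,-0.2,-0.058],"turn": [0,0,0.0189],"fingers": 0},{"delta_pos": [0.37,-0.23,-0.058],"turn": [0,0,0.0189],"fingers": 0},{"delta_pos": [0.41,-0.27,-0.058],"turn": [0,0,0.0189],"fingers": 0},{"delta_pos": [0.45,-0.31,-0.058],"turn": [0,0,0.0189],"fingers": 0},{"delta_pos": [0.48,-0.355,-0.058],"turn": [0,0,0.0189],"fingers": 0},{"delta_pos": [0.513,-0.4026,-0.058],"turn": [0,0,0.0189],"fingers": 0},{"delta_pos": [0.513,-0.4026,-0.058],"turn": [0,0,0.0189],"fingers": 0}]'

```text
clock: 1.6
position: [0.551, -0.0946, 0.3001]
ee_rot: [0.998, 0.059, 0.0, -0.001]
ft_force: [1.1, -1.3, 0.5]
grip_width: 0.997
grasp_force: 0.0
```

```bash
cat > wr.py <<'E'
import sys
from h import *
def wrist(n):
    o=get_obs(); c=camera("wrist"); W=cloud(c,o); save(n+".png",c["color"]); np.savez(n+".npz",W=W,c=c["color"]); return o,c,W
E
python3 - <<'E'
from wr import *
o,c,W=wrist("w1"); print(np.asarray(c["tool_from_camera"]).round(3),c["fx"]); print(np.nanpercentile(W.reshape(-1,3),[1,50,99],axis=0).round(3))
E
python3 go.py .55 .15 .3 .11
```

```text
[[ 0.001 -0.951 -0.308  0.08 ]
 [ 1.     0.001 -0.     0.   ]
 [ 0.    -0.308  0.951 -0.132]
 [ 0.     0.     0.     1.   ]] 351.82663479649466
[[-0.075 -1.046 -0.732]
 [ 0.556 -0.102  0.002]
 [ 0.718  0.27   0.374]]
t 1.65 pos [ 0.5504 -0.0979  0.3   ] yaw 0.1143 tilt [-0.0005  0.0006] q [ 0.55  0.2  -0.53  1.53  0.1   1.44 -1.44] F [ 0.5 -0.1  0.3] grip 0.998 0.0
(0.55, 0.15, 0.3, 0.11) d [0.0279, -0.2463, 0.0001] turn [-0.001, 0.0, 0.004]
```

View pics/w1.png

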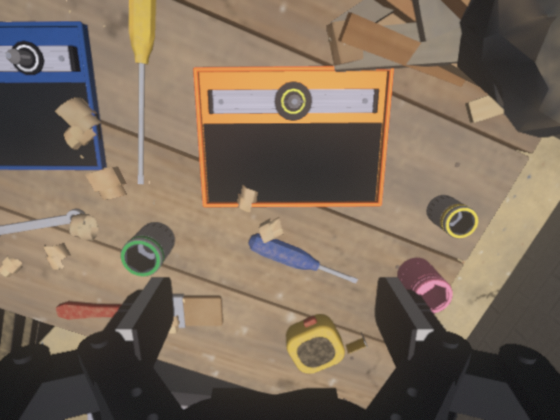

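The wrist view is sharp enough. It shows the orange tray with its yellow-ringed clip (293,101) and a chip at (247,198) on the front edge of the bay. Two chips lie on the right end of the blue bay (75,120). The large socket is at (142,255), the stubby at (300,258) and the medium at (458,220).

Emit:
move_arm --plan '[{"delta_pos": [0.01,-0.062,0],"fingers": 0},{"delta_pos": [0.02,-0.124,0],"fingers": 0},{"delta_pos": [0.03,-0.186,0],"fingers": 0},{"delta_pos": [0.028,-0.246,0],"fingers": 0},{"delta_pos": [0.02,-0.3,0],"fingers": 0},{"delta_pos": [0.01,-0.35,0],"fingers": 0},{"delta_pos": [0.01,-0.35,0],"fingers": 0},{"delta_pos": [0.01,-0.35,0],"fingers": 0}]'

```text
validation failed for argument at $.pl...
```

```bash
cat > an.py <<'E'
from meas import *
def an(n,who):
    d=np.load(n+".npz"); W=d["W"]; C=d["c"]; h=hsv(C)
    t=box(W,[.42,-.25,-.01],[.56,.3,.01]); print("table z",np.median(W[t][:,2]).round(4))
    trays=dict(blue=(100,125,[.48,.09,.008],[.72,.38,.03],[(.044,-.045),(.044,.045)]),orange=(3,16,[.48,-.27,.008],[.72,.02,.03],[(.044,0)]))
    for k in who:
        if k in trays:
            h0,h1,lo,hi,cl=trays[k]
            m=box(W,lo,hi)&(h[...,0]>=h0)&(h[...,0]<=h1)&(h[...,1]>170)&(h[...,2]>60)
            m=cv2.morphologyEx(m.astype(np.uint8),cv2.MORPH_OPEN,np.ones((2,2)))>0
            P=W[m].astype(np.float32); c,s,a=cv2.minAreaRect(P[:,:2].copy())
            print(k,m.sum(),np.round(c,4),np.round(s,4),round(a,2),"z",np.percentile(P[:,2],[50,95]).round(4))
            ca,sa=np.cos(np.radians(a)),np.sin(np.radians(a))
            for q in cl:
                e=np.array(c)+[ca*q[0]-sa*q[1],sa*q[0]+ca*q[1]]
                D=np.hypot(W[...,0]-e[0],W[...,1]-e[1])
                tip=(D<.022)&(W[...,2]>.038)&(W[...,2]<.055)
                print("  clip",e.round(4),"tip",tip.sum(),W[tip].mean(0).round(4))
        else:
            c,H=dict(small=((.507,.414),.046),med=((.52,-.311),.054),large=((.436,.052),.062))[k]
            m=box(W,[c[0]-.04,c[1]-.04,H-.006],[c[0]+.04,c[1]+.04,H+.006])
            print(k,m.sum(),circ(W[m]).round(4),np.median(W[m][:,2]).round(4))
E
python3 - <<'E'
from an import *
from wr import wrist
an("w1",["orange","med","large"])
wrist("w2"); an("w2",["blue","small","large"])
E
python3 go.py
```

```text
table z 0.0011
orange 14 [ 0.6009 -0.1106] [0.1175 0.2177] 5.99 z [0.016  0.0174]
  clip [ 0.6446 -0.106 ] tip 138 [ 0.6292 -0.1053  0.0423]
med 569 [ 0.5213 -0.3121  0.0165] 0.0537
large 789 [0.4374 0.0473 0.0207] 0.062
table z 0.0011
t 1.7 pos [ 0.55   -0.1001  0.2999] yaw 0.111 tilt [-0.0007 -0.0002] q [ 0.55  0.2  -0.53  1.53  0.1   1.44 -1.44] F [-0.3 -1.8 -0.6] grip 0.999 0.0Traceback (most recent call last):
  File "<stdin>", line 4, in <module>
  File "an.py", line 12, in an
    print(k,m.sum(),np.round(c,4),np.round(s,4),round(a,2),"z",np.percentile(P[:,2],[50,95]).round(4))
                                                               ~~~~~~~~~~~~~^^^^^^^^^^^^^^^^
    return _quantile_unchecked(
        a, q, axis, out, overwrite_input, method, keepdims, weights)
    return _ureduce(a,
                    func=_quantile_ureduce_func,
    ...<5 lines>...
                    overwrite_input=overwrite_input,
                    method=method)
    r = func(a, **kwargs)
    result = _quantile(arr,
                       quantiles=q,
    ...<2 lines>...
                       out=out,
                       weights=wgt)
    slices_having_nans = np.isnan(arr[-1, ...])
                                  ~~~^^^^^^^^^
IndexError: index -1 is out of bounds for axis 0 with size 0
```

View pics/w2.png

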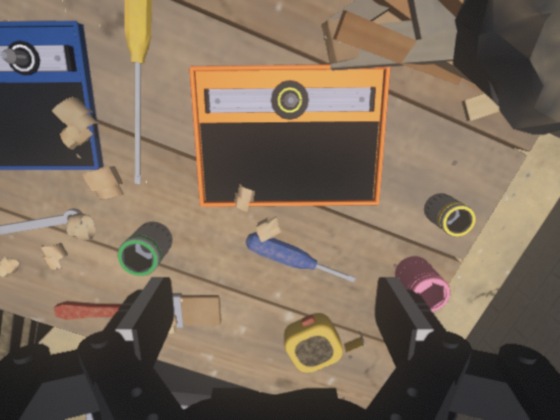

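The move was refused, so the picture is the same view, now settled: orange clip at (290,100), medium at (457,220), large at (139,255). I'll resend it with explicit turns.

Emit:
move_arm --plan '[{"delta_pos": [0.01,-0.062,0],"turn": [0,0,0],"fingers": 0},{"delta_pos": [0.02,-0.124,0],"turn": [0,0,0],"fingers": 0},{"delta_pos": [0.03,-0.186,0],"turn": [0,0,0],"fingers": 0},{"delta_pos": [0.028,-0.246,0],"turn": [0,0,0],"fingers": 0},{"delta_pos": [0.02,-0.3,0],"turn": [0,0,0],"fingers": 0},{"delta_pos": [0.01,-0.35,0],"turn": [0,0,0],"fingers": 0},{"delta_pos": [0.01,-0.35,0],"turn": [0,0,0],"fingers": 0},{"delta_pos": [0.01,-0.35,0],"turn": [0,0,0],"fingers": 0},{"delta_pos": [0.01,-0.35,0],"turn": [0,0,0],"fingers": 0}]'

```text
clock: 2.82
position: [0.5227, 0.2465, 0.3001]
ee_rot: [0.999, 0.053, -0.0, 0.0]
ft_force: [-0.3, -1.4, 1.0]
grip_width: 0.998
grasp_force: 0.0
```

```bash
sed -i '/morphologyEx/d; s/>170/>140/' an.py; python3 - <<'E'
from an import *
from wr import wrist
an("w2",["orange","med","large"])
wrist("w3"); an("w3",["blue","small","large"])
E
python3 go.py
```

```text
table z 0.0011
orange 2734 [ 0.5856 -0.1117] [0.1621 0.2217] 7.3 z [0.0165 0.0182]
  clip [ 0.6292 -0.1061] tip 140 [ 0.629  -0.1053  0.0422]
med 573 [ 0.5213 -0.312   0.0165] 0.0536
large 785 [0.4374 0.0473 0.0206] 0.062
table z 0.001
blue 538 [0.5914 0.2356] [0.1578 0.2101] 6.11 z [0.0172 0.0186]
  clip [0.6399 0.1956] tip 150 [0.6404 0.1923 0.0422]
  clip [0.6304 0.285 ] tip 157 [0.6304 0.2801 0.042 ]
small 412 [0.5083 0.4118 0.0138] 0.0456
large 779 [0.4372 0.0502 0.0208] 0.0618
t 2.88 pos [0.5225 0.2468 0.3001] yaw 0.1067 tilt [-0.     -0.0007] q [ 0.08  0.28 -0.74  1.47  0.19  1.46 -2.12] F [ 0.2 -0.7  0.3] grip 1.001 0.0
```

View pics/w3.png

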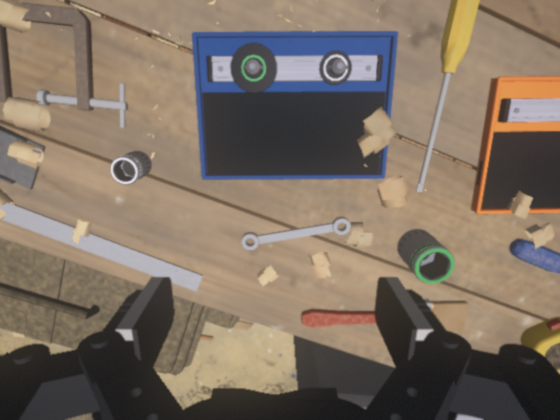

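The wrist view shows the small clip at (337,68), the large clip at (253,66), the small socket at (130,168) and the spanner at (295,234). The two chips at the right end of the bay (375,130) still leave most of it free.

```bash
python3 go.py .508 .413 .17 1.68
```

```text
t 2.88 pos [0.5225 0.2468 0.3001] yaw 0.1067 tilt [-0.     -0.0007] q [ 0.08  0.28 -0.74  1.47  0.19  1.46 -2.12] F [ 0.2 -0.7  0.3] grip 1.001 0.0
(0.508, 0.413, 0.17, 1.68) d [0.0033, -0.1669, 0.13] turn [0.0, 0.001, -1.573]
```

Converted, -1.573 rad / 6.2832 = -0.2504.

Emit:
move_arm --plan '[{"delta_pos": [0.003,-0.04,0.03],"turn": [0,0,-0.0286],"fingers": 0},{"delta_pos": [0.003,-0.08,0.06],"turn": [0,0,-0.0573],"fingers": 0},{"delta_pos": [0.003,-0.12,0.09],"turn": [0,0,-0.0859],"fingers": 0},{"delta_pos": [0.003,-0.167,0.13],"turn": [0,0,-0.1146],"fingers": 0},{"delta_pos": [0.003,-0.167,0.13],"turn": [0,0,-0.1432],"fingers": 0.3},{"delta_pos": [0.003,-0.167,0.13],"turn": [0,0,-0.1719],"fingers": 0.3},{"delta_pos": [0.003,-0.167,0.13],"turn": [0,0,-0.2005],"fingers": 0.3},{"delta_pos": [0.003,-0.167,0.13],"turn": [0,0,-0.2292],"fingers": 0.3},{"delta_pos": [0.003,-0.167,0.13],"turn": [0,0,-0.2504],"fingers": 0.3},{"delta_pos": [0.003,-0.167,0.13],"turn": [0,0,-0.2504],"fingers": 0.3},{"delta_pos": [0.003,-0.167,0.13],"turn": [0,0,-0.2504],"fingers": 0.3}]'

```text
clock: 4.25
position: [0.5068, 0.4144, 0.1701]
ee_rot: [0.668, 0.744, -0.0, 0.0]
ft_force: [-0.4, 0.1, 0.0]
grip_width: 0.704
grasp_force: 0.0
```

```bash
python3 - <<'E'
from an import *
from wr import wrist
from go import go
wrist("w4"); an("w4",["small"])
d=np.load("w4.npz"); W=d["W"]; m=box(W,[.47,.37,.040],[.55,.45,.052]); r,c=np.where(m); print(np.median(r),np.median(c), W[m].min(0),W[m].max(0))
go((.508,.413,.03,1.68))
E
```

```text
table z 0.0012
small 765 [0.507  0.4139 0.0137] 0.0457
207.0 274.0 [0.49129282 0.39686661 0.04000606] [0.52297638 0.42914804 0.04867902]
t 4.3 pos [0.5067 0.4146 0.1703] yaw 1.6796 tilt [ 0.0002 -0.0003] q [-0.08  0.64 -0.99  1.43  0.54  1.36 -0.98] F [-0.2 -0.3 -0.3] grip 0.701 0.0
(0.508, 0.413, 0.03, 1.68) d [-0.0017, 0.0011, 0.1403] turn [0.0, 0.0, -0.0]
```

Emit:
move_arm --plan '[{"delta_pos": [-0.0007,0,0.06],"turn": [0,0,0],"fingers": 0.3},{"delta_pos": [-0.0007,0,0.12],"turn": [0,0,0],"fingers": 0.3},{"delta_pos": [-0.0007,0,0.147],"turn": [0,0,0],"fingers": 0.3},{"delta_pos": [-0.0007,0,0.147],"turn": [0,0,0],"fingers": 0.3},{"delta_pos": [-0.0007,0,0.147],"turn": [0,0,0],"fingers": 1},{"delta_pos": [-0.0007,0,0.147],"turn": [0,0,0],"fingers": 1},{"delta_pos": [-0.0007,0,0.147],"turn": [0,0,0],"fingers": 1},{"delta_pos": [-0.0007,0,0.147],"turn": [0,0,0],"fingers": 1}]' --force 100

```text
clock: 5.3
position: [0.5073, 0.4154, 0.0258]
ee_rot: [0.667, 0.745, 0.002, 0.0]
ft_force: [-1.0, -0.2, 6.2]
grip_width: 0.353
grasp_force: 98.3
```

```bash
python3 go.py .507 .413 .13 1.68 .640 .192 .13 1.68
```

```text
t 5.3 pos [0.5073 0.4154 0.0258] yaw 1.6823 tilt [0.0027 0.002 ] q [-0.13  0.78 -0.9   1.54  0.66  1.14 -1.06] F [-1.  -0.2  6.2] grip 0.353 98.3
(0.507, 0.413, 0.13, 1.68) d [-0.0022, -0.0003, -0.1042] turn [0.003, -0.002, 0.002]
(0.64, 0.192, 0.13, 1.68) d [-0.2366, 0.1073, -0.1043] turn [0.003, -0.002, 0.002]
```

Emit:
move_arm --plan '[{"delta_pos": [0,0,-0.05],"turn": [0,0,0],"fingers": 1},{"delta_pos": [-0.03,0.013,-0.1],"turn": [0,0,0],"fingers": 1},{"delta_pos": [-0.08,0.036,-0.107],"turn": [0,0,0],"fingers": 1},{"delta_pos": [-0.13,0.06,-0.107],"turn": [0,0,0],"fingers": 1},{"delta_pos": [-0.18,0.082,-0.107],"turn": [0,0,0],"fingers": 1},{"delta_pos": [-0.235,0.107,-0.107],"turn": [0,0,0],"fingers": 1},{"delta_pos": [-0.235,0.107,-0.107],"turn": [0,0,0],"fingers": 1},{"delta_pos": [-0.235,0.107,-0.107],"turn": [0,0,0],"fingers": 1},{"delta_pos": [-0.235,0.107,-0.107],"turn": [0,0,0],"fingers": 1}]'

```text
clock: 6.42
position: [0.6384, 0.1946, 0.1311]
ee_rot: [0.666, 0.746, 0.001, 0.0]
ft_force: [0.5, -0.1, -1.6]
grip_width: 0.354
grasp_force: 99.0
```

```bash
python3 - <<'E'
from an import *
from wr import wrist
from go import go
wrist("w5"); go((.640,.192,.08,1.68))
d=np.load("w5.npz"); W=d["W"];C=d["c"]
m=box(W,[.6,.15,.12],[.68,.24,.18]); r,c=np.where(m); print(m.sum())
E
```

```text
t 6.47 pos [0.6384 0.1945 0.1309] yaw 1.6852 tilt [0.0006 0.0004] q [ 0.27  0.69 -0.94  1.43  0.56  1.3  -0.6 ] F [-0.  -0.  -1.7] grip 0.352 99.0
(0.64, 0.192, 0.08, 1.68) d [-0.0027, 0.0013, 0.0509] turn [0.001, -0.0, 0.005]
19199
```

View pics/w5.png

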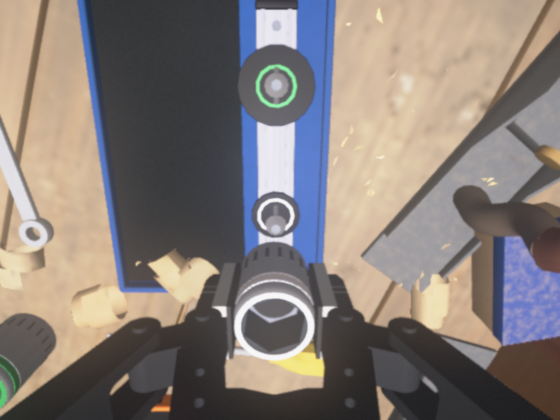

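The held socket's rim is at (273,327), the small clip at (275,213) and the large clip at (277,85), all clearly visible.

```bash
cat > held.py <<'E'
from an import *
def held(n,p,clips):
    d=np.load(n+".npz"); W=d["W"]; D=np.hypot(W[...,0]-p[0],W[...,1]-p[1])
    a=(D<.035)&(W[...,2]>p[2]); z=np.nanpercentile(W[a][:,2],95) if a.sum() else 0
    b=a&(np.abs(W[...,2]-p[2]-.02)<.03); 
    h,e=np.histogram(W[b][:,2],40); zt=e[h.argmax()]; 
    m=b&(np.abs(W[...,2]-zt)<.003)&(cv2.cvtColor(d["c"],cv2.COLOR_RGB2HSV)[...,2]>90); P=W[m]; 
    print("rim",m.sum(),"z",zt.round(4),circ(P).round(4),"mid",((P.min(0)+P.max(0))/2).round(4), "ext",np.ptp(P,0).round(4))
    for c in clips:
        D=np.hypot(W[...,0]-c[0],W[...,1]-c[1])
        t=(D<.022)&(W[...,2]>.038)&(W[...,2]<.055); print("tip",t.sum(),W[t].mean(0).round(4),((W[t].min(0)+W[t].max(0))/2).round(4),np.ptp(W[t],0).round(4))
E
python3 -c "
from held import *
held('w5',(.6384,.1945,.131),[(.640,.192),(.63,.28)])"
```

```text
rim 2897 z 0.151 [0.6388 0.1936 0.0139] mid [0.6382 0.1933 0.151 ] ext [0.0573 0.0316 0.006 ]
tip 312 [0.6398 0.1927 0.0421] [0.6401 0.1917 0.0424] [0.0138 0.0136 0.0087]
tip 432 [0.6303 0.2806 0.0422] [0.6303 0.2808 0.0426] [0.0135 0.0144 0.0091]
```

Emit:
move_arm --plan '[{"delta_pos": [-0.0013,0.0012,0.03],"turn": [0,0,0],"fingers": 1},{"delta_pos": [-0.0013,0.0012,0.055],"turn": [0,0,0],"fingers": 1},{"delta_pos": [-0.0013,0.0012,0.068],"turn": [0,0,0],"fingers": 1},{"delta_pos": [-0.0013,0.0012,0.075],"turn": [0,0,0],"fingers": 1},{"delta_pos": [-0.0013,0.0012,0.08],"turn": [0,0,0],"fingers": 1}]' --force 120

```text
clock: 7.1
position: [0.6402, 0.193, 0.0513]
ee_rot: [0.666, 0.746, 0.001, -0.0]
ft_force: [-4.1, 2.2, 3.1]
grip_width: 0.349
grasp_force: 119.0
```

Emit:
move_arm --plan '[{"delta_pos": [0,0,0.004],"turn": [0,0,0],"fingers": 1},{"delta_pos": [0,0,0.008],"turn": [0,0,0],"fingers": 1},{"delta_pos": [0,0,0.011],"turn": [0,0,0],"fingers": 1},{"delta_pos": [0,0,0.013],"turn": [0,0,0],"fingers": 1},{"delta_pos": [0,0,0.013],"turn": [0,0,0],"fingers": 1}]'

```text
clock: 7.72
position: [0.6407, 0.1922, 0.0426]
ee_rot: [0.666, 0.746, 0.0, 0.001]
ft_force: [-20.9, -6.8, 44.7]
grip_width: 0.347
grasp_force: 123.9
```

Emit:
move_arm --plan '[{"delta_pos": [0,0,-0.005],"turn": [0,0,0],"fingers": 1},{"delta_pos": [0,0,-0.005],"turn": [0,0,0],"fingers": 0.3},{"delta_pos": [0,0,-0.005],"turn": [0,0,0],"fingers": 0.3},{"delta_pos": [0,0,-0.005],"turn": [0,0,0],"fingers": 0.3},{"delta_pos": [0,0,-0.05],"turn": [0,0,0],"fingers": 0.2},{"delta_pos": [0,0,-0.1],"turn": [0,0,0],"fingers": 0.1},{"delta_pos": [-0.02,-0.02,-0.14],"turn": [0,0,0],"fingers": 0.1},{"delta_pos": [-0.04,-0.05,-0.15],"turn": [0,0,0],"fingers": 0.1},{"delta_pos": [-0.04,-0.05,-0.15],"turn": [0,0,0],"fingers": 0.1},{"delta_pos": [-0.04,-0.05,-0.15],"turn": [0,0,0],"fingers": 0.1}]'

```text
clock: 8.98
position: [0.5955, 0.1461, 0.187]
ee_rot: [0.667, 0.745, -0.0, 0.0]
ft_force: [0.1, 0.3, -0.5]
grip_width: 0.903
grasp_force: 0.0
```

```bash
python3 - <<'E'
from an import *
from wr import wrist
from go import go
wrist("w6"); go((.4375,.0505,.17,1.68))
d=np.load("w6.npz"); W=d["W"]
for H in (.063,.074):
    m=box(W,[.6,.15,H-.004],[.68,.24,H+.004]); print(H,m.sum(),circ(W[m]).round(4),np.median(W[m][:,2]).round(4))
an("w6",["large"])
E
```

```text
t 9.03 pos [0.5954 0.1466 0.1868] yaw 1.6829 tilt [-0.0004  0.0002] q [ 0.43  0.54 -1.02  1.53  0.46  1.34 -0.52] F [ 0.5 -0.6 -0.3] grip 0.903 0.0
(0.4375, 0.0505, 0.17, 1.68) d [-0.0778, -0.1677, 0.0169] turn [-0.0, -0.0, 0.003]
0.063 806 [0.6403 0.1907 0.0137] 0.063meas.py:7: RuntimeWarning: Mean of empty slice.
  return least_squares(f,[*P[:,:2].mean(0),.018],loss="soft_l1",f_scale=.001).x
  ret = um.true_divide(
Traceback (most recent call last):
  File "meas.py", line 7, in circ
    return least_squares(f,[*P[:,:2].mean(0),.018],loss="soft_l1",f_scale=.001).x
           ~~~~~~~~~~~~~^^^^^^^^^^^^^^^^^^^^^^^^^^^^^^^^^^^^^^^^^^^^^^^^^^^^^^^
ValueError: Initial guess is outside of provided bounds
```

The small socket's rim is at 63 mm, so it is home. Next is the large socket.

Emit:
move_arm --plan '[{"delta_pos": [-0.025,-0.05,0.005],"turn": [0,0,0],"fingers": 0},{"delta_pos": [-0.05,-0.1,0.01],"turn": [0,0,0],"fingers": 0},{"delta_pos": [-0.078,-0.15,0.01],"turn": [0,0,0],"fingers": 0},{"delta_pos": [-0.078,-0.168,0.01],"turn": [0,0,0],"fingers": 0},{"delta_pos": [-0.078,-0.168,0.01],"turn": [0,0,0],"fingers": 0},{"delta_pos": [-0.078,-0.168,0.01],"turn": [0,0,0],"fingers": 0},{"delta_pos": [-0.078,-0.168,0.01],"turn": [0,0,0],"fingers": 0}]'

```text
clock: 9.9
position: [0.4377, 0.0511, 0.1775]
ee_rot: [0.666, 0.746, 0.001, -0.001]
ft_force: [0.5, 0.1, -0.2]
grip_width: 1.003
grasp_force: 0.0
```

```bash
python3 - <<'E'
from an import *
from wr import wrist
from go import go
wrist("w7"); an("w7",["large"]); go((.4375,.0505,.035,1.68))
E
```

```text
table z 0.0009
large 1759 [0.4354 0.0499 0.0204] 0.0622
t 9.95 pos [0.4375 0.051  0.1774] yaw 1.6845 tilt [0.    0.002] q [ 1.01  0.06 -1.23  1.96  0.06  1.16 -0.13] F [-0.1 -0.5 -0.6] grip 1.004 0.0
(0.4375, 0.0505, 0.035, 1.68) d [-0.0008, -0.0001, 0.1424] turn [0.0, -0.002, 0.004]
```

Emit:
move_arm --plan '[{"delta_pos": [-0.0008,-0.0022,0.05],"turn": [0,0,0],"fingers": 0},{"delta_pos": [-0.0008,-0.0022,0.1],"turn": [0,0,0],"fingers": 0},{"delta_pos": [-0.0008,-0.0022,0.143],"turn": [0,0,0],"fingers": 0},{"delta_pos": [-0.0008,-0.0022,0.143],"turn": [0,0,0],"fingers": 0},{"delta_pos": [-0.0008,-0.0022,0.143],"turn": [0,0,0],"fingers": 1},{"delta_pos": [-0.0008,-0.0022,0.143],"turn": [0,0,0],"fingers": 1},{"delta_pos": [-0.0008,-0.0022,0.143],"turn": [0,0,0],"fingers": 1},{"delta_pos": [-0.0008,-0.0022,0.143],"turn": [0,0,0],"fingers": 1},{"delta_pos": [-0.0008,-0.0022,0.09],"turn": [0,0,0],"fingers": 1},{"delta_pos": [-0.0008,-0.0022,0.04],"turn": [0,0,0],"fingers": 1},{"delta_pos": [-0.0008,-0.0022,0.03],"turn": [0,0,0],"fingers": 1}]' --force 120

```text
clock: 11.32
position: [0.4365, 0.0489, 0.1503]
ee_rot: [0.667, 0.745, 0.001, 0.003]
ft_force: [0.3, -0.2, -3.1]
grip_width: 0.531
grasp_force: 123.7
```

```bash
python3 go.py .630 .280 .16 1.68
```

```text
t 11.32 pos [0.4365 0.0489 0.1503] yaw 1.6823 tilt [ 0.0052 -0.0028] q [ 1.02  0.13 -1.27  2.    0.14  1.11 -0.2 ] F [ 0.3 -0.2 -3.1] grip 0.531 123.7
(0.63, 0.28, 0.16, 1.68) d [0.2081, 0.218, -0.0093] turn [0.005, 0.003, 0.002]
```

Emit:
move_arm --plan '[{"delta_pos": [0.04,0.042,-0.005],"turn": [0,0,0],"fingers": 1},{"delta_pos": [0.08,0.084,-0.008],"turn": [0,0,0],"fingers": 1},{"delta_pos": [0.12,0.126,-0.008],"turn": [0,0,0],"fingers": 1},{"delta_pos": [0.16,0.168,-0.008],"turn": [0,0,0],"fingers": 1},{"delta_pos": [0.208,0.218,-0.008],"turn": [0,0,0],"fingers": 1},{"delta_pos": [0.208,0.218,-0.008],"turn": [0,0,0],"fingers": 1},{"delta_pos": [0.208,0.218,-0.008],"turn": [0,0,0],"fingers": 1},{"delta_pos": [0.208,0.218,-0.008],"turn": [0,0,0],"fingers": 1},{"delta_pos": [0.208,0.218,-0.008],"turn": [0,0,0],"fingers": 1}]'

```text
clock: 12.45
position: [0.6284, 0.2782, 0.1556]
ee_rot: [0.667, 0.745, -0.0, 0.001]
ft_force: [0.1, -0.1, -2.8]
grip_width: 0.531
grasp_force: 124.3
```

```bash
python3 - <<'E'
from held import *
from wr import wrist
from go import go
o,c,W=wrist("w8"); go((.630,.280,.1,1.68)); held("w8",o["position"],[(.63,.28)])
E
```

```text
t 12.5 pos [0.6285 0.2785 0.1557] yaw 1.6811 tilt [ 0.0008 -0.0009] q [ 0.15  0.73 -1.    1.34  0.61  1.39 -0.73] F [ 1.   0.9 -1.9] grip 0.532 124.3
(0.63, 0.28, 0.1, 1.68) d [0.0014, 0.0016, 0.0557] turn [0.001, 0.001, 0.001]
rim 6283 z 0.1806 [0.6287 0.2794 0.0206] mid [0.6281 0.2789 0.1806] ext [0.0577 0.0478 0.006 ]
tip 264 [0.6299 0.282  0.0422] [0.6299 0.2812 0.0426] [0.0141 0.0131 0.009 ]
```

View pics/w8.png

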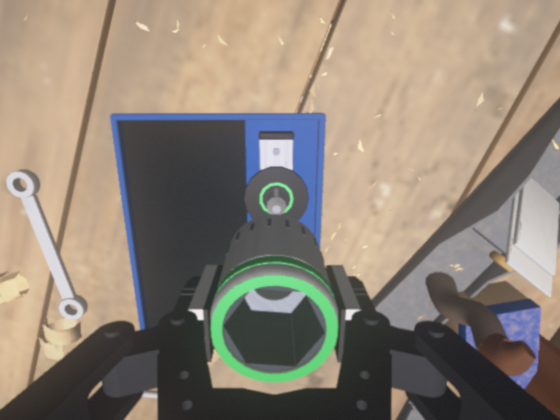

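The large socket's rim is at (275,325) and its clip at (277,195). It only needs a small correction of about 1.7 mm before going down.

Emit:
move_arm --plan '[{"delta_pos": [0.0016,0.0017,0.035],"turn": [0,0,0],"fingers": 1},{"delta_pos": [0.0016,0.0017,0.065],"turn": [0,0,0],"fingers": 1},{"delta_pos": [0.0016,0.0017,0.08],"turn": [0,0,0],"fingers": 1},{"delta_pos": [0.0016,0.0017,0.088],"turn": [0,0,0],"fingers": 1},{"delta_pos": [0.0016,0.0017,0.095],"turn": [0,0,0],"fingers": 1},{"delta_pos": [0.0016,0.0017,0.1],"turn": [0,0,0],"fingers": 1},{"delta_pos": [0.0016,0.0017,0.103],"turn": [0,0,0],"fingers": 1},{"delta_pos": [0.0016,0.0017,0.105],"turn": [0,0,0],"fingers": 1}]'

```text
clock: 13.5
position: [0.6301, 0.2818, 0.0536]
ee_rot: [0.667, 0.745, 0.0, 0.001]
ft_force: [-13.1, -12.8, 35.9]
grip_width: 0.533
grasp_force: 128.1
```

Emit:
move_arm --plan '[{"delta_pos": [0,-0.001,0.001],"turn": [0,0,0],"fingers": 1},{"delta_pos": [0,-0.001,0.001],"turn": [0,0,0],"fingers": 1}]'

```text
clock: 13.75
position: [0.63, 0.2817, 0.0535]
ee_rot: [0.667, 0.745, 0.001, 0.001]
ft_force: [-7.8, -9.6, 27.7]
grip_width: 0.533
grasp_force: 127.4
```

Emit:
move_arm --plan '[{"delta_pos": [0,0,-0.004],"turn": [0,0,0],"fingers": 1},{"delta_pos": [0,0,-0.004],"turn": [0,0,0],"fingers": 0.2},{"delta_pos": [0,0,-0.004],"turn": [0,0,0],"fingers": 0.1},{"delta_pos": [0,0,-0.004],"turn": [0,0,0],"fingers": 0.1},{"delta_pos": [0,0,-0.05],"turn": [0,0,0],"fingers": 0.1},{"delta_pos": [0,0,-0.1],"turn": [0,0,0],"fingers": 0.1},{"delta_pos": [-0.02,-0.04,-0.14],"turn": [0,0,0],"fingers": 0.1},{"delta_pos": [-0.06,-0.07,-0.14],"turn": [0,0,0],"fingers": 0.1},{"delta_pos": [-0.06,-0.07,-0.14],"turn": [0,0,0],"fingers": 0.1},{"delta_pos": [-0.06,-0.07,-0.14],"turn": [0,0,0],"fingers": 0.1}]'

```text
clock: 15.0
position: [0.5661, 0.2143, 0.1894]
ee_rot: [0.667, 0.745, 0.0, 0.0]
ft_force: [0.5, 0.5, 1.0]
grip_width: 0.9
grasp_force: 0.0
```

```bash
python3 - <<'E'
from an import *
from wr import wrist
from go import go
wrist("w9")
d=np.load("w9.npz"); W=d["W"]
m=box(W,[.59,.24,.06],[.67,.32,.1]); print("large top",m.sum(),circ(W[m]).round(4),np.median(W[m][:,2]).round(4))
m=box(W,[.6,.15,.055],[.68,.24,.08]); print("small",m.sum(),circ(W[m]).round(4),np.median(W[m][:,2]).round(4))
d=np.load("w2.npz"); W=d["W"]; h=hsv(d["c"])
m=box(W,[.36,-.25,.005],[.5,.0,.04])&(h[...,0]>=100)&(h[...,0]<=125)&(h[...,1]>110)
c,s,a=cv2.minAreaRect(W[m][:,:2].astype(np.float32)); print("stub handle",m.sum(),c,s,a,W[m][:,2].max())
m2=box(W,[.36,-.25,.012],[.5,.0,.04]); P=W[m2]; 
# blade: low-sat pixels above table
m3=box(W,[.36,-.25,.004],[.46,-.12,.03])&~m; print("blade",m3.sum(),np.percentile(W[m3],[2,50,98],axis=0).round(3).tolist())
go((.43,-.11,.18,1.3))
E
```

```text
large top 2820 [0.6274 0.2814 0.0204] 0.0789
small 842 [0.6398 0.1916 0.0137] 0.0626Traceback (most recent call last):
  File "<stdin>", line 10, in <module>
    return umr_maximum(a, axis, None, out, keepdims, initial, where)
ValueError: zero-size array to reduction operation maximum which has no identity
```

Both blue sockets are home, with rims at 79 and 63 mm. Next is the stubby driver.

```bash
cat > tool.py <<'E'
from meas import *
def stub(n):
    d=np.load(n+".npz"); W=d["W"]; h=hsv(d["c"])
    m=box(W,[.36,-.25,.005],[.5,.0,.045])&(h[...,0]>=105)&(h[...,0]<=130)&(h[...,1]>90)
    l,st,ce=cv2.connectedComponentsWithStats(m.astype(np.uint8))[1:]
    m=l==1+st[1:,4].argmax(); P=W[m]; mu=P[:,:2].mean(0)
    u=np.linalg.svd(P[:,:2]-mu,full_matrices=False)[2][0]; u*=np.sign(u[1]) # toward +y
    s=(P[:,:2]-mu)@u; q=(P[:,:2]-mu)@np.array([-u[1],u[0]])
    print(m.sum(),"mu",mu.round(4),"axis yaw",np.arctan2(u[1],u[0]).round(4),"s",np.percentile(s,[0,100]).round(4),"q",np.percentile(q,[1,99]).round(4),"zmax",P[:,2].max().round(4))
    hi=P[:,2]>.02; q0=np.median(q[hi]); smid=(s.min()+s.max())/2
    n_=np.array([-u[1],u[0]]); qm=(np.percentile(q,1)+np.percentile(q,99))/2
    print("mid handle",(mu+u*smid+n_*qm).round(4),(mu+u*smid+n_*q0).round(4), "ends",(mu+u*s.min()).round(4),(mu+u*s.max()).round(4))
E
python3 - <<'E'
from tool import *
from go import go
d=np.load("w2.npz"); print(d["W"][252,285],hsv(d["c"])[252,285],hsv(d["c"])[245,262])
try: stub("w2")
except Exception as e: print(e)
go((.43,-.11,.18,1.8))
E
```

```text
[ 0.446605   -0.1236042   0.02571563] [114  93 156] [116  75 159]
123 mu [ 0.4382 -0.1511] axis yaw 0.9956 s [-0.0143  0.014 ] q [-0.0041  0.0073] zmax 0.0275
mid handle [ 0.4367 -0.1504] [ 0.4375 -0.1508] ends [ 0.4304 -0.1631] [ 0.4458 -0.1393]
t 15.05 pos [0.566  0.2151 0.1893] yaw 1.6834 tilt [0.0001 0.0008] q [ 0.37  0.56 -1.1   1.54  0.5   1.35 -0.67] F [ 0.9  0.8 -0.8] grip 0.901 0.0
(0.43, -0.11, 0.18, 1.8) d [-0.3077, -0.1717, 0.0091] turn [0.0, -0.001, -0.117]
```

Converted, 0.37 rad / 6.2832 = 0.0589.

Emit:
move_arm --plan '[{"delta_pos": [-0.05,-0.035,0],"turn": [0,0,0],"fingers": 0.2},{"delta_pos": [-0.1,-0.07,0],"turn": [0,0,0],"fingers": 0.2},{"delta_pos": [-0.15,-0.11,0],"turn": [0,0,0.0159],"fingers": 0.2},{"delta_pos": [-0.2,-0.14,0],"turn": [0,0,0.0318],"fingers": 0.2},{"delta_pos": [-0.25,-0.17,0],"turn": [0,0,0.0477],"fingers": 0.2},{"delta_pos": [-0.308,-0.172,0.009],"turn": [0,0,0.0589],"fingers": 0.2},{"delta_pos": [-0.308,-0.172,0.009],"turn": [0,0,0.0589],"fingers": 0.2},{"delta_pos": [-0.308,-0.172,0.009],"turn": [0,0,0.0589],"fingers": 0.2},{"delta_pos": [-0.308,-0.172,0.009],"turn": [0,0,0.0589],"fingers": 0.2}]'

```text
clock: 16.18
position: [0.4302, -0.1088, 0.1804]
ee_rot: [0.791, 0.612, 0.001, -0.0]
ft_force: [0.5, 0.9, -0.3]
grip_width: 0.797
grasp_force: 0.0
```

```bash
sed -i 's/>90)/>60)/' tool.py; python3 - <<'E'
from tool import *
from wr import wrist
from go import go
wrist("w10"); stub("w10"); go()
E
```

```text
2454 mu [ 0.442  -0.1142] axis yaw 1.2972 s [-0.053   0.0427] q [-0.0127  0.0118] zmax 0.0293
mid handle [ 0.4411 -0.1192] [ 0.4401 -0.1189] ends [ 0.4277 -0.1652] [ 0.4536 -0.073 ]
t 16.23 pos [ 0.4301 -0.1089  0.1804] yaw 1.3168 tilt [0.0004 0.001 ] q [ 1.37  0.07 -1.23  1.95  0.07  1.17 -0.14] F [0.3 0.1 0.8] grip 0.797 0.0
```

View pics/w10.png

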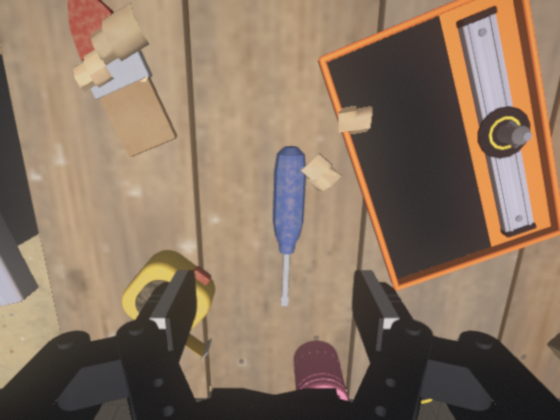

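Here is the stubby, handle (289,200) and blade tip (285,300). A chip at (322,172) lies near its upper end, so I grasp 6 mm toward the blade with a narrower opening.

Converted, 0.02 rad / 6.2832 = 0.0032.

Emit:
move_arm --plan '[{"delta_pos": [-0.013,0.0128,0.05],"turn": [0,0,0.0032],"fingers": 0.35},{"delta_pos": [-0.013,0.0128,0.1],"turn": [0,0,0.0032],"fingers": 0.35},{"delta_pos": [-0.013,0.0128,0.15],"turn": [0,0,0.0032],"fingers": 0.35},{"delta_pos": [-0.013,0.0128,0.166],"turn": [0,0,0.0032],"fingers": 0.35},{"delta_pos": [-0.013,0.0128,0.166],"turn": [0,0,0.0032],"fingers": 0.35},{"delta_pos": [-0.013,0.0128,0.166],"turn": [0,0,0.0032],"fingers": 1},{"delta_pos": [-0.013,0.0128,0.166],"turn": [0,0,0.0032],"fingers": 1},{"delta_pos": [-0.013,0.0128,0.166],"turn": [0,0,0.0032],"fingers": 1},{"delta_pos": [-0.013,0.0128,0.166],"turn": [0,0,0.0032],"fingers": 1},{"delta_pos": [-0.013,0.0128,0.12],"turn": [0,0,0.0032],"fingers": 1},{"delta_pos": [-0.013,0.0128,0.07],"turn": [0,0,0.0032],"fingers": 1},{"delta_pos": [-0.013,0.0128,0.04],"turn": [0,0,0.0032],"fingers": 1}]' --force 50

```text
clock: 17.73
position: [0.4393, -0.1271, 0.1432]
ee_rot: [0.798, 0.602, 0.0, 0.002]
ft_force: [0.9, 0.0, -0.8]
grip_width: 0.298
grasp_force: 50.3
```

```bash
python3 - <<'E'
from go import *
a=.11; c=np.array([.5914,.2309]); Rm=np.array([[np.cos(a),-np.sin(a)],[np.sin(a),np.cos(a)]])
p=c+Rm@[-.030,.015+.024]; print(p); go((*p,.14,1.68))
E
```

```text
[0.55729996 0.26637094]
t 17.73 pos [ 0.4393 -0.1271  0.1432] yaw 1.2929 tilt [ 0.0024 -0.0025] q [ 1.33  0.22 -1.23  1.96  0.23  1.11 -0.27] F [ 0.9  0.  -0.8] grip 0.298 50.3
(np.float64(0.5572999633286493), np.float64(0.2663709387951959), 0.14, 1.68) d [0.4107, 0.0055, 0.0025] turn [0.003, 0.002, -0.387]
```

Converted, -0.387 rad / 6.2832 = -0.0616.

Emit:
move_arm --plan '[{"delta_pos": [0.055,0,0],"turn": [0,0,-0.008],"fingers": 1},{"delta_pos": [0.11,0,0],"turn": [0,0,-0.0159],"fingers": 1},{"delta_pos": [0.165,0.002,0],"turn": [0,0,-0.0239],"fingers": 1},{"delta_pos": [0.22,0.003,0],"turn": [0,0,-0.0318],"fingers": 1},{"delta_pos": [0.275,0.004,0],"turn": [0,0,-0.0398],"fingers": 1},{"delta_pos": [0.33,0.005,0],"turn": [0,0,-0.0477],"fingers": 1},{"delta_pos": [0.385,0.0055,0],"turn": [0,0,-0.0616],"fingers": 1},{"delta_pos": [0.411,0.0055,0],"turn": [0,0,-0.0616],"fingers": 1},{"delta_pos": [0.411,0.0055,0],"turn": [0,0,-0.0616],"fingers": 1},{"delta_pos": [0.411,0.0055,0],"turn": [0,0,-0.0616],"fingers": 1},{"delta_pos": [0.411,0.0055,0],"turn": [0,0,-0.0616],"fingers": 1}]'

```text
clock: 19.1
position: [0.557, 0.2651, 0.1406]
ee_rot: [0.668, 0.744, -0.0, 0.001]
ft_force: [0.7, 0.1, -0.7]
grip_width: 0.298
grasp_force: 50.3
```

```bash
python3 - <<'E'
from wr import *
from go import go
wrist("w11"); go((.5573,.2664,.022,1.68))
E
```

```text
t 19.15 pos [0.557  0.2653 0.1406] yaw 1.6778 tilt [ 0.0006 -0.0008] q [ 0.27  0.65 -1.1   1.56  0.59  1.3  -0.81] F [-0.1  0.2 -0.4] grip 0.303 50.3
(0.5573, 0.2664, 0.022, 1.68) d [0.0011, 0.0004, 0.1186] turn [0.001, 0.001, -0.002]
```

View pics/w11.png

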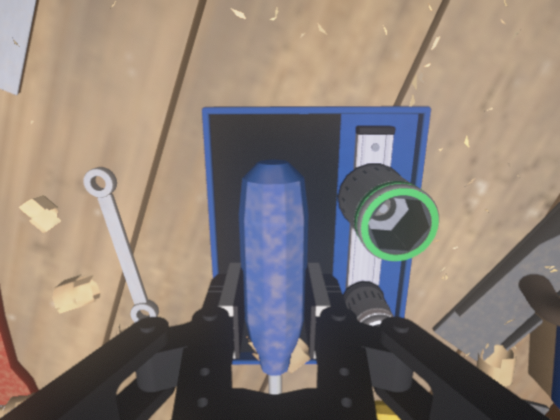

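The held driver (275,270) is lined up with the bay, clear of both sockets and the chips. I'll lower it.

Emit:
move_arm --plan '[{"delta_pos": [0.001,0,0.05],"turn": [0,0,0],"fingers": 1},{"delta_pos": [0.001,0,0.09],"turn": [0,0,0],"fingers": 1},{"delta_pos": [0.001,0,0.112],"turn": [0,0,0],"fingers": 1},{"delta_pos": [0.001,0,0.12],"turn": [0,0,0],"fingers": 1},{"delta_pos": [0.001,0,0.12],"turn": [0,0,0],"fingers": 1},{"delta_pos": [0.001,0,0.12],"turn": [0,0,0],"fingers": 0.5},{"delta_pos": [0.001,0,0.12],"turn": [0,0,0],"fingers": 0.5},{"delta_pos": [0.001,0,0.12],"turn": [0,0,0],"fingers": 0.5},{"delta_pos": [0.001,0,0.07],"turn": [0,0,0],"fingers": 0.5},{"delta_pos": [0.001,0,0.01],"turn": [0,0,0],"fingers": 0.4},{"delta_pos": [0.001,0,-0.04],"turn": [0,0,0],"fingers": 0.1}]'

```text
clock: 20.52
position: [0.5569, 0.268, 0.1831]
ee_rot: [0.668, 0.745, 0.001, 0.0]
ft_force: [1.0, -0.4, -1.0]
grip_width: 0.797
grasp_force: 0.0
```

```bash
python3 go.py .5213 -.3130 .19 1.68 .52 -0.1 .19 1.68; python3 - <<'E'
from an import *
for n in ("w2",): an(n,["orange","med"])
E
```

```text
t 20.52 pos [0.5569 0.268  0.1831] yaw 1.6796 tilt [0.0019 0.001 ] q [ 0.28  0.61 -1.13  1.52  0.56  1.37 -0.79] F [ 1.  -0.4 -1. ] grip 0.797 0.0
(0.5213, -0.313, 0.19, 1.68) d [-0.5737, -0.0985, -0.0075] turn [0.002, -0.001, -0.0]
(0.52, -0.1, 0.19, 1.68) d [-0.3618, -0.0766, -0.0073] turn [0.002, -0.001, -0.0]
table z 0.0011
orange 2734 [ 0.5856 -0.1117] [0.1621 0.2217] 7.3 z [0.0165 0.0182]
  clip [ 0.6292 -0.1061] tip 140 [ 0.629  -0.1053  0.0422]
med 573 [ 0.5213 -0.312   0.0165] 0.0536
```

Emit:
move_arm --plan '[{"delta_pos": [-0.055,-0.01,0],"turn": [0,0,0],"fingers": 0.3},{"delta_pos": [-0.11,-0.02,0],"turn": [0,0,0],"fingers": 0.3},{"delta_pos": [-0.165,-0.03,0],"turn": [0,0,0],"fingers": 0.3},{"delta_pos": [-0.22,-0.04,0],"turn": [0,0,0],"fingers": 0.3},{"delta_pos": [-0.28,-0.05,0],"turn": [0,0,0],"fingers": 0.3},{"delta_pos": [-0.34,-0.06,0],"turn": [0,0,0],"fingers": 0.3},{"delta_pos": [-0.4,-0.07,0],"turn": [0,0,0],"fingers": 0.3},{"delta_pos": [-0.46,-0.08,0],"turn": [0,0,0],"fingers": 0.3},{"delta_pos": [-0.52,-0.09,0],"turn": [0,0,0],"fingers": 0.3},{"delta_pos": [-0.574,-0.0985,0],"turn": [0,0,0],"fingers": 0.3},{"delta_pos": [-0.574,-0.0985,0],"turn": [0,0,0],"fingers": 0.3},{"delta_pos": [-0.574,-0.0985,0],"turn": [0,0,0],"fingers": 0.3}]'

```text
clock: 22.02
position: [0.5212, -0.3131, 0.1806]
ee_rot: [0.668, 0.745, 0.0, 0.0]
ft_force: [-0.0, 0.3, 0.2]
grip_width: 0.699
grasp_force: 0.0
```

```bash
python3 - <<'E'
from an import *
from wr import wrist
from go import go
wrist("w12"); go((.5213,-.313,.03,1.68)); an("w12",["med"])
c=camera("side"); save("side1.png",cv2.resize(c["color"][60:340,150:450],None,fx=2,fy=2))
E
```

```text
t 22.07 pos [ 0.5214 -0.3123  0.1807] yaw 1.6814 tilt [0.0008 0.    ] q [ 1.28  0.59 -1.13  1.55  0.54  1.35  0.21] F [0.7 0.3 0. ] grip 0.699 0.0
(0.5213, -0.313, 0.03, 1.68) d [-0.0007, -0.0003, 0.1507] turn [0.001, 0.0, 0.001]
table z 0.0009
med 1104 [ 0.52   -0.3128  0.0166] 0.054
```

View pics/side1.png

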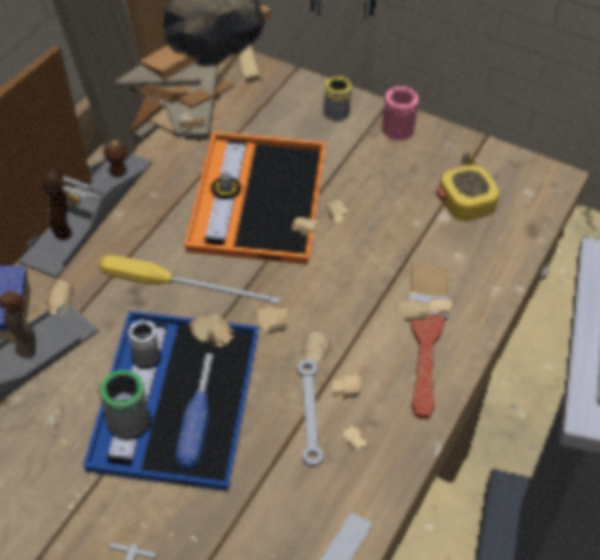

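The blue kit is complete: the stubby is flat in the bay (195,420) and both sockets are on. Next is the medium socket.

Emit:
move_arm --plan '[{"delta_pos": [-0.0003,-0.0014,0.055],"turn": [0,0,0],"fingers": 0.3},{"delta_pos": [-0.0003,-0.0014,0.11],"turn": [0,0,0],"fingers": 0.3},{"delta_pos": [-0.0003,-0.0014,0.1525],"turn": [0,0,0],"fingers": 0.3},{"delta_pos": [-0.0003,-0.0014,0.1525],"turn": [0,0,0],"fingers": 0.3},{"delta_pos": [-0.0003,-0.0014,0.1525],"turn": [0,0,0],"fingers": 1},{"delta_pos": [-0.0003,-0.0014,0.1525],"turn": [0,0,0],"fingers": 1},{"delta_pos": [-0.0003,-0.0014,0.1525],"turn": [0,0,0],"fingers": 1},{"delta_pos": [-0.0003,-0.0014,0.1525],"turn": [0,0,0],"fingers": 1},{"delta_pos": [-0.0003,-0.0014,0.1],"turn": [0,0,0],"fingers": 1},{"delta_pos": [-0.0003,-0.0014,0.05],"turn": [0,0,0],"fingers": 1},{"delta_pos": [-0.0003,-0.0014,0.035],"turn": [0,0,0],"fingers": 1}]' --force 120

```text
clock: 23.5
position: [0.5214, -0.3142, 0.15]
ee_rot: [0.667, 0.745, 0.0, 0.003]
ft_force: [0.3, -0.5, -2.6]
grip_width: 0.433
grasp_force: 120.8
```

```bash
python3 go.py .629 -.106 .145 1.69
```

```text
t 23.5 pos [ 0.5214 -0.3142  0.15  ] yaw 1.6801 tilt [ 0.005  -0.0036] q [ 1.28  0.62 -1.11  1.58  0.57  1.3   0.19] F [ 0.3 -0.5 -2.6] grip 0.433 120.8
(0.629, -0.106, 0.145, 1.69) d [0.1952, 0.1297, 0.0048] turn [0.005, 0.004, -0.01]
```

Emit:
move_arm --plan '[{"delta_pos": [0.045,0.03,0],"turn": [0,0,0],"fingers": 1},{"delta_pos": [0.09,0.06,0],"turn": [0,0,0],"fingers": 1},{"delta_pos": [0.135,0.09,0],"turn": [0,0,0],"fingers": 1},{"delta_pos": [0.175,0.115,0],"turn": [0,0,0],"fingers": 1},{"delta_pos": [0.195,0.13,0],"turn": [0,0,0],"fingers": 1},{"delta_pos": [0.195,0.13,0],"turn": [0,0,0],"fingers": 1},{"delta_pos": [0.195,0.13,0],"turn": [0,0,0],"fingers": 1},{"delta_pos": [0.195,0.13,0],"turn": [0,0,0],"fingers": 1},{"delta_pos": [0.195,0.13,0],"turn": [0,0,0],"fingers": 1}]'

```text
clock: 24.62
position: [0.6273, -0.1072, 0.1453]
ee_rot: [0.668, 0.744, -0.0, 0.0]
ft_force: [-0.4, 0.7, -2.0]
grip_width: 0.433
grasp_force: 120.8
```

```bash
python3 - <<'E'
from held import *
from wr import wrist
from go import go
o,c,W=wrist("w13"); go((.629,-.106,.1,1.69)); held("w13",o["position"],[(.629,-.106)])
E
```

```text
t 24.68 pos [ 0.6274 -0.1069  0.1453] yaw 1.6785 tilt [-0.0001 -0.0003] q [ 0.85  0.68 -1.08  1.51  0.61  1.33 -0.19] F [-0.4 -0.1 -1.2] grip 0.435 120.8
(0.629, -0.106, 0.1, 1.69) d [0.0007, 0.0017, 0.0453] turn [-0.0, 0.0, -0.011]
rim 4351 z 0.1678 [ 0.6276 -0.106   0.0168] mid [ 0.6304 -0.1065  0.1677] ext [0.0571 0.0385 0.006 ]
tip 285 [ 0.6284 -0.1048  0.0422] [ 0.6285 -0.106   0.0425] [0.0142 0.0138 0.0089]
```

Emit:
move_arm --plan '[{"delta_pos": [0.0006,0.001,0.035],"turn": [0,0,0],"fingers": 1},{"delta_pos": [0.0006,0.001,0.062],"turn": [0,0,0],"fingers": 1},{"delta_pos": [0.0006,0.001,0.075],"turn": [0,0,0],"fingers": 1},{"delta_pos": [0.0006,0.001,0.083],"turn": [0,0,0],"fingers": 1},{"delta_pos": [0.0006,0.001,0.09],"turn": [0,0,0],"fingers": 1},{"delta_pos": [0.0006,0.001,0.095],"turn": [0,0,0],"fingers": 1},{"delta_pos": [0.0006,0.001,0.098],"turn": [0,0,0],"fingers": 1},{"delta_pos": [0.0006,0.001,0.1],"turn": [0,0,0],"fingers": 1},{"delta_pos": [0.0006,0.001,0.1],"turn": [0,0,0],"fingers": 1}]'

```text
clock: 25.8
position: [0.6288, -0.1053, 0.0477]
ee_rot: [0.668, 0.745, -0.0, 0.001]
ft_force: [-9.8, -1.2, 20.6]
grip_width: 0.436
grasp_force: 123.4
```

Emit:
move_arm --plan '[{"delta_pos": [0,0,0.001],"turn": [0,0,0],"fingers": 1},{"delta_pos": [0,0,-0.002],"turn": [0,0,0],"fingers": 1},{"delta_pos": [0,0,-0.002],"turn": [0,0,0],"fingers": 0.25},{"delta_pos": [0,0,-0.002],"turn": [0,0,0],"fingers": 0.25},{"delta_pos": [0,0,-0.002],"turn": [0,0,0],"fingers": 0.25},{"delta_pos": [0,0,-0.05],"turn": [0,0,0],"fingers": 0.25},{"delta_pos": [0,0,-0.1],"turn": [0,0,0],"fingers": 0.25},{"delta_pos": [-0.01,-0.03,-0.14],"turn": [0,0,0],"fingers": 0.25},{"delta_pos": [-0.02,-0.05,-0.14],"turn": [0,0,0],"fingers": 0.4},{"delta_pos": [-0.02,-0.05,-0.14],"turn": [0,0,0],"fingers": 0.4},{"delta_pos": [-0.02,-0.05,-0.14],"turn": [0,0,0],"fingers": 0.4}]'

```text
clock: 27.18
position: [0.5812, -0.1303, 0.185]
ee_rot: [0.667, 0.745, 0.0, -0.0]
ft_force: [-0.1, -0.7, 0.6]
grip_width: 0.601
grasp_force: 0.0
```

```bash
python3 - <<'E'
from an import *
from wr import wrist
from go import go
wrist("w14"); d=np.load("w14.npz"); W=d["W"]
m=box(W,[.59,-.15,.06],[.67,-.06,.1]); print("med top",m.sum(),circ(W[m]).round(4),np.median(W[m][:,2]).round(4))
an("w14",["orange"])
d=np.load("w3.npz"); W=d["W"]; h=hsv(d["c"])
for (r,c) in ((241,250),(226,342),(234,295)): print(W[r,c].round(4),h[r,c])
go((.437,.209,.18,1.85))
E
```

```text
med top 1971 [ 0.6246 -0.1411  0.041 ] 0.0715
table z 0.001
orange 4922 [ 0.5852 -0.1111] [0.1617 0.2211] 7.14 z [0.0165 0.018 ]
  clip [ 0.6289 -0.1056] tip 871 [ 0.6296 -0.1057  0.0451]
[0.4185 0.2671 0.0009] [ 15  71 161]
[0.4521 0.1491 0.    ] [ 15  68 157]
[0.4373 0.2098 0.0075] [132   7 189]
t 27.23 pos [ 0.5813 -0.1299  0.185 ] yaw 1.6805 tilt [-0.0002  0.0007] q [ 1.    0.57 -1.16  1.57  0.53  1.35 -0.11] F [-0.4  0.1  0.2] grip 0.604 0.0
(0.437, 0.209, 0.18, 1.85) d [0.3527, -0.1063, 0.0052] turn [-0.0, -0.001, -0.169]
```

The medium socket's rim is at 71 mm, so it is home. The last item is the spanner.

Converted, -0.169 rad / 6.2832 = -0.0269.

Emit:
move_arm --plan '[{"delta_pos": [0.05,-0.015,0],"turn": [0,0,0],"fingers": 0.4},{"delta_pos": [0.1,-0.03,0],"turn": [0,0,0],"fingers": 0.4},{"delta_pos": [0.15,-0.045,0],"turn": [0,0,-0.008],"fingers": 0.4},{"delta_pos": [0.2,-0.06,0],"turn": [0,0,-0.0159],"fingers": 0.4},{"delta_pos": [0.25,-0.075,0],"turn": [0,0,-0.0207],"fingers": 0.4},{"delta_pos": [0.3,-0.09,0],"turn": [0,0,-0.0269],"fingers": 0.4},{"delta_pos": [0.352,-0.106,0.005],"turn": [0,0,-0.0269],"fingers": 0.4},{"delta_pos": [0.352,-0.106,0.005],"turn": [0,0,-0.0269],"fingers": 0.4},{"delta_pos": [0.352,-0.106,0.005],"turn": [0,0,-0.0269],"fingers": 0.4},{"delta_pos": [0.352,-0.106,0.005],"turn": [0,0,-0.0269],"fingers": 0.4}]'

```text
clock: 28.48
position: [0.438, 0.2069, 0.1802]
ee_rot: [0.603, 0.798, -0.0, -0.0]
ft_force: [-0.5, 0.0, 0.6]
grip_width: 0.602
grasp_force: 0.0
```

```bash
cat > span.py <<'E'
from meas import *
def span(n,lo,hi):
    d=np.load(n+".npz"); W=d["W"]; h=hsv(d["c"])
    m=box(W,lo,hi)&(h[...,1]<45)
    l,st,ce=cv2.connectedComponentsWithStats(m.astype(np.uint8))[1:]
    m=l==1+st[1:,4].argmax(); P=W[m]; mu=P[:,:2].mean(0)
    u=np.linalg.svd(P[:,:2]-mu,full_matrices=False)[2][0]; u*=np.sign(u[1]); nn=np.array([-u[1],u[0]])
    s=(P[:,:2]-mu)@u; q=(P[:,:2]-mu)@nn; sm=(s.min()+s.max())/2; k=np.abs(s-sm)<.02
    print(m.sum(),"yaw",np.arctan2(u[1],u[0]).round(4),"len",np.ptp(s).round(4),"shank w",np.ptp(q[k]).round(4),"mid",(mu+u*sm+nn*np.median(q[k])).round(4),"z",np.percentile(P[:,2],[5,50,95]).round(4))
E
python3 - <<'E'
from span import *
from wr import wrist
from go import go
wrist("w15"); go(); span("w15",[.37,.1,.004],[.5,.32,.025])
E
```

```text
t 28.52 pos [0.438  0.2068 0.1802] yaw 1.8468 tilt [-0.0003  0.0001] q [ 0.67  0.34 -1.37  1.86  0.35  1.24 -0.53] F [-0.2 -0.3 -0.5] grip 0.599 0.0
2221 yaw 1.8522 len 0.1426 shank w 0.0119 mid [0.4378 0.2096] z [0.0065 0.0084 0.0103]
```

Converted, -0.005 rad / 6.2832 = -0.0008.

Emit:
move_arm --plan '[{"delta_pos": [0.0027,0.0006,0.05],"turn": [0,0,-0.0008],"fingers": 0.65},{"delta_pos": [0.0027,0.0006,0.1],"turn": [0,0,-0.0008],"fingers": 0.65},{"delta_pos": [0.0027,0.0006,0.15],"turn": [0,0,-0.0008],"fingers": 0.65},{"delta_pos": [0.0027,0.0006,0.1665],"turn": [0,0,-0.0008],"fingers": 0.65},{"delta_pos": [0.0027,0.0006,0.1665],"turn": [0,0,-0.0008],"fingers": 0.65},{"delta_pos": [0.0027,0.0006,0.1665],"turn": [0,0,-0.0008],"fingers": 1},{"delta_pos": [0.0027,0.0006,0.1665],"turn": [0,0,-0.0008],"fingers": 1},{"delta_pos": [0.0027,0.0006,0.1665],"turn": [0,0,-0.0008],"fingers": 1},{"delta_pos": [0.0027,0.0006,0.12],"turn": [0,0,-0.0008],"fingers": 1},{"delta_pos": [0.0027,0.0006,0.07],"turn": [0,0,-0.0008],"fingers": 1},{"delta_pos": [0.0027,0.0006,0.04],"turn": [0,0,-0.0008],"fingers": 1}]' --force 60

```text
clock: 29.9
position: [0.4379, 0.2111, 0.1435]
ee_rot: [0.6, 0.8, 0.001, 0.001]
ft_force: [1.7, 0.6, -0.8]
grip_width: 0.108
grasp_force: 58.9
```

```bash
python3 - <<'E'
from go import *
a=.121; c=np.array([.5854,-.1114]); Rm=np.array([[np.cos(a),-np.sin(a)],[np.sin(a),np.cos(a)]])
p=c+Rm@[-.024,-.012]; print(p); go((*p,.14,a+np.pi/2))
# chips in the bay
d=np.load("w14.npz"); W=d["W"]; L=(W[...,:2]-c)@Rm
m=(np.abs(L[...,0]+.03)<.055)&(np.abs(L[...,1])<.11)&(W[...,2]>.02)&(W[...,2]<.06); print(m.sum(),np.percentile(L[m],[1,50,99],axis=0).round(3) if m.sum() else "")
E
```

```text
[ 0.56302394 -0.12620918]
t 29.9 pos [0.4379 0.2111 0.1435] yaw 1.8539 tilt [0.0034 0.0001] q [ 0.6   0.38 -1.31  1.9   0.41  1.17 -0.57] F [ 1.7  0.6 -0.8] grip 0.108 58.9
(np.float64(0.5630239372165444), np.float64(-0.12620918006882398), 0.14, 1.6917963267948966) d [-0.3588, 0.0259, 0.0039] turn [0.003, 0.001, 0.162]
578 [[-0.084 -0.002]
 [-0.072  0.055]
 [ 0.025  0.065]]
```

Converted, 0.162 rad / 6.2832 = 0.0258.

Emit:
move_arm --plan '[{"delta_pos": [-0.055,0.004,0],"turn": [0,0,0.0032],"fingers": 1},{"delta_pos": [-0.11,0.008,0],"turn": [0,0,0.0064],"fingers": 1},{"delta_pos": [-0.165,0.012,0],"turn": [0,0,0.0095],"fingers": 1},{"delta_pos": [-0.22,0.016,0],"turn": [0,0,0.0143],"fingers": 1},{"delta_pos": [-0.275,0.02,0],"turn": [0,0,0.0191],"fingers": 1},{"delta_pos": [-0.33,0.024,0],"turn": [0,0,0.0258],"fingers": 1},{"delta_pos": [-0.359,0.026,0],"turn": [0,0,0.0258],"fingers": 1},{"delta_pos": [-0.359,0.026,0],"turn": [0,0,0.0258],"fingers": 1},{"delta_pos": [-0.359,0.026,0],"turn": [0,0,0.0258],"fingers": 1},{"delta_pos": [-0.359,0.026,0.04],"turn": [0,0,0.0258],"fingers": 1},{"delta_pos": [-0.359,0.026,0.06],"turn": [0,0,0.0258],"fingers": 1},{"delta_pos": [-0.359,0.026,0.06],"turn": [0,0,0.0258],"fingers": 1}]'

```text
clock: 31.4
position: [0.5615, -0.1261, 0.0795]
ee_rot: [0.663, 0.749, -0.0, -0.001]
ft_force: [-0.2, 0.5, -0.3]
grip_width: 0.101
grasp_force: 58.9
```

```bash
python3 go.py .563 -.1262 .0195 1.692
```

```text
t 31.4 pos [ 0.5615 -0.1261  0.0795] yaw 1.6931 tilt [-0.0021  0.0006] q [ 0.96  0.62 -1.06  1.73  0.59  1.15 -0.15] F [-0.2  0.5 -0.3] grip 0.101 58.9
(0.563, -0.1262, 0.0195, 1.692) d [-0.0004, 0.0016, 0.06] turn [-0.002, -0.001, 0.001]
```

Emit:
move_arm --plan '[{"delta_pos": [0,0.001,0.04],"turn": [0,0,0],"fingers": 1},{"delta_pos": [0,0.001,0.055],"turn": [0,0,0],"fingers": 1},{"delta_pos": [0,0.001,0.0605],"turn": [0,0,0],"fingers": 1},{"delta_pos": [0,0.001,0.0605],"turn": [0,0,0],"fingers": 1},{"delta_pos": [0,0.001,0.0605],"turn": [0,0,0],"fingers": 0.65},{"delta_pos": [0,0.001,0.0605],"turn": [0,0,0],"fingers": 0.65},{"delta_pos": [0,0.001,0.0605],"turn": [0,0,0],"fingers": 0.65},{"delta_pos": [0,0.001,0.02],"turn": [0,0,0],"fingers": 0.65},{"delta_pos": [0,0.001,-0.04],"turn": [0,0,0],"fingers": 0.65},{"delta_pos": [0,0.001,-0.1],"turn": [0,0,0],"fingers": 0.65},{"delta_pos": [-0.03,-0.02,-0.16],"turn": [0,0,0],"fingers": 0.65},{"delta_pos": [-0.03,-0.05,-0.2],"turn": [0,0,0],"fingers": 0.65}]'

```text
clock: 32.9
position: [0.5165, -0.1642, 0.2823]
ee_rot: [0.664, 0.748, 0.001, 0.001]
ft_force: [0.1, -2.8, 0.6]
grip_width: 0.35
grasp_force: 0.0
```

```bash
python3 - <<'E'
from span import *
from wr import wrist
from go import go
wrist("w16"); go(); span("w16",[.51,-.22,.008],[.61,-.03,.03])
c=camera("scene"); W=cloud(c)
i=c["color"][130:330,130:430]
w=np.load("w16.npz")["c"]
a=cv2.resize(i,None,fx=1.33,fy=1.33*1.05); b=cv2.resize(w,(373,280)); a=cv2.resize(a,(420,280))
save("final.png",np.hstack([a,b]))
for n,p,H in (("small",(.64,.192),.063),("large",(.63,.28),.079),("med",(.6285,-.1055),.071)):
    m=box(W,[p[0]-.03,p[1]-.03,H-.012],[p[0]+.03,p[1]+.03,H+.02]); print(n,np.percentile(W[m][:,2],[50,98]).round(4))
E
```

```text
t 32.95 pos [ 0.5154 -0.1645  0.2874] yaw 1.6895 tilt [ 0.0046 -0.0029] q [ 1.25  0.35 -1.26  1.57  0.34  1.46  0.1 ] F [4.8 0.4 4.7] grip 0.343 0.0
1472 yaw 1.6925 len 0.1423 shank w 0.0139 mid [ 0.564  -0.1273] z [0.0114 0.0134 0.0154]
small [0.059  0.0637]
large [0.0757 0.0798]
med [0.0669 0.0719]
```

View pics/final.png

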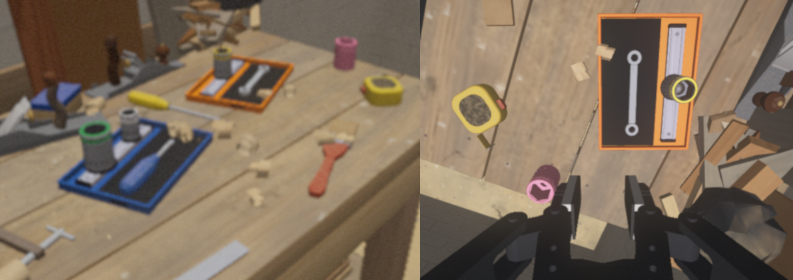

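The final picture shows both kits done. The spanner lies flat in the orange bay (633,92), the medium socket is seated (680,88), and the blue kit (137,160) and the yellow driver (148,100) are as they should be. Handing in.

```bash
python3 -c "
from workcell import hand_in; print(hand_in())"
```

```text
the job is handed in; nothing more can be done
None
```

I made up both kits and handed the job in at about 33 s of the 115 s allowed: all three sockets read fully home in the camera measurements, the stubby and the spanner lie flat along their bays, and the yellow driver was not touched.

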